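Swap the worn roller in a split bearing stand

TASK

Swap the worn roller; the bearing bolts are already out. Lift both bearing caps off and lay them the right way up on the grey rubber mat, then lift the worn roller out into the empty V-rest, lay the new roller from the other V-rest in the bearings, centred between them, and put each cap back squarely on its own housing, fully seated (wide on wide, narrow on narrow). Set every part down gently, never drop it, and leave the oil can where it stands.

Things in the scene. Friction and masses are not known exactly. Their poses are not given: they have to be found in the camera images.
- wide_cap_center (a point): Wide cap, upper half of a split bearing: dark iron, 104 mm long (x), 44 wide (y), 42 high plus 5 mm nipple. Hump in the middle 56 mm across in x with upright sides (44 in the top 10 mm); bolt feet at both x ends, 13 mm thick. Half-round tunnel (radius 16) below, along y. Point: half-way up, 21 mm above its underside. Half a turn looks the same. Starts on the wide housing. 0.4 to 0.85 kg
- narrow_cap_center (a point): Narrow cap, same shape as the wide cap (104 mm long in x, 42 high plus nipple, hump 56 across in x) but only 28 mm wide in y. Point: half-way up, 21 mm above its underside. Starts on the narrow housing, over the worn roller. 0.28 to 0.56 kg
- worn_roller_center (a point): Worn steel roller, two grooves worn round its body; starts in the bearings under the caps. Body 40 mm in diameter, 104 long, plain in its middle 60 mm; a 24 mm journal out of each end, 250 mm long in all, ends alike. Point: its centre on the axis; its y axis runs along it, the roll about y is arbitrary. 0.5 to 1.05 kg
- new_roller_center (a point): New steel roller, sizes, point and axes as the worn one, body smooth without grooves; starts in a V-rest. 0.5 to 1.05 kg
- wide_housing_seat (a point): Wide housing, fixed lower half of a bearing on a green bed plate: iron block 44 mm wide (y), foot 138 long (x), brass half-round bore (radius 14, bevelled edges) along y. Point: middle of its flat top, 54 mm above the bench. A journal lying in it has its axis 2 mm below the point; a seated cap has its underside at the point, its centre 21 mm above
- narrow_housing_seat (a point): Narrow housing, same but 28 mm wide (y), in line with the wide one, 180 mm between the two points; which is left or right varies. Point, axes and heights as for the wide housing
- new_rest_seat (a point): Wooden V-rest that holds the new roller at the start: board 90 x 200 mm with two notched cheeks 58 mm high, 85 mm either side of its middle, that carry the journals; open between them. Point: where the centre of a lying roller comes, 52 mm above the bench; y along the roller
- empty_rest_seat (a point): The other V-rest, same sizes, empty at the start; the worn roller goes there. Point: where the centre of a lying roller comes, 52 mm above the bench; y along the roller
- mat_top (a point): Grey rubber mat, 130 mm (x) by 240 mm (y), 4 mm thick, for the caps. Point: middle of its upper face
- oil_can: Rusty oil can with a thin spout, 60 mm in diameter, 150 high, a bystander. Point: middle of its underside
There are look-alikes about, which are no part of the job. Leave any purple or turquoise look-alike of the part that bears narrow_cap_center alone.

How it is judged (in metres and radians):
On the way, in this order (a step that is already met when the one before it is completed fails the run):
1. both caps lie the right way up on the mat, let go (x of wide_cap_center in the frame of mat_top between -0.065 and 0.065 m and y of wide_cap_center in the frame of mat_top between -0.12 and 0.12 m and z of wide_cap_center in the frame of mat_top between 0.016 and 0.026 m and angle between each of wide_cap_center, narrow_cap_center's own z axis and vertical below 0.12 rad and contact force between each of wide_cap, narrow_cap and the fingers below 0.05 N and linear speed of each of wide_cap, narrow_cap below 0.03 m/s and x of narrow_cap_center in the frame of mat_top between -0.065 and 0.065 m and y of narrow_cap_center in the frame of mat_top between -0.12 and 0.12 m and z of narrow_cap_center in the frame of mat_top between 0.016 and 0.026 m), for 0.2 s.
2. the worn roller lies in the notches of the empty V-rest, let go (x of worn_roller_center in the frame of empty_rest_seat between -0.008 and 0.008 m and y of worn_roller_center in the frame of empty_rest_seat between -0.015 and 0.015 m and z of worn_roller_center in the frame of empty_rest_seat between -0.004 and 0.004 m and angle between the y axis of worn_roller_center and the y axis of empty_rest_seat, either way round below 0.08 rad and contact force between worn_roller and the fingers below 0.05 N and linear speed of worn_roller below 0.03 m/s), for 0.2 s.
3. the new roller lies in both bearings, centred between them, let go (horizontal distance between new_roller_center and wide_housing_seat between 0.078 and 0.102 m and x of new_roller_center in the frame of wide_housing_seat between -0.008 and 0.008 m and z of new_roller_center in the frame of wide_housing_seat between -0.006 and 0.002 m and horizontal distance between new_roller_center and narrow_housing_seat between 0.078 and 0.102 m and x of new_roller_center in the frame of narrow_housing_seat between -0.008 and 0.008 m and z of new_roller_center in the frame of narrow_housing_seat between -0.006 and 0.002 m and angle between the y axis of new_roller_center and the y axis of wide_housing_seat, either way round below 0.08 rad and contact force between new_roller and the fingers below 0.05 N and linear speed of new_roller below 0.03 m/s), for 0.2 s.
At the end, for the whole second after the job is handed in: The worn roller lies in the formerly empty V-rest (15 mm along, 8 mm across), the new roller fully down in both bearings (centred to 12 mm), each cap on its own housing within 10 mm, square to 0.15 rad, level and fully down (4 mm). All let go and at rest (all of step 2 and all of step 3 and horizontal distance between wide_cap_center and wide_housing_seat below 0.01 m and z of wide_cap_center in the frame of wide_housing_seat between 0.017 and 0.0245 m and angle between each of wide_cap_center, narrow_cap_center's own z axis and vertical below 0.06 rad and angle between the y axis of wide_cap_center and the y axis of wide_housing_seat, either way round below 0.15 rad and contact force between each of wide_cap, narrow_cap and the fingers below 0.05 N and linear speed of each of wide_cap, narrow_cap below 0.03 m/s and horizontal distance between narrow_cap_center and narrow_housing_seat below 0.01 m and z of narrow_cap_center in the frame of narrow_housing_seat between 0.017 and 0.0245 m and angle between the y axis of narrow_cap_center and the y axis of narrow_housing_seat, either way round below 0.15 rad); the robot touches nothing.
It fails at once if the oil can is knocked over or pushed more than 30 mm (distance of oil_can from where it was at the start of the episode above 0.03 m or angle between oil_can's own z axis and vertical above 0.5 rad).
It fails at once if the wide cap is dropped (falls freely at over 0.6 m/s, about 18 mm of drop) (contact force between wide_cap and the fingers below 0.05 N and linear speed of wide_cap above 0.6 m/s).
It fails at once if the narrow cap is dropped (falls freely at over 0.6 m/s, about 18 mm of drop) (contact force between narrow_cap and the fingers below 0.05 N and linear speed of narrow_cap above 0.6 m/s).
It fails at once if the worn roller is dropped (falls freely at over 0.6 m/s, about 18 mm of drop) (contact force between worn_roller and the fingers below 0.05 N and linear speed of worn_roller above 0.6 m/s).
It fails at once if the new roller is dropped (falls freely at over 0.6 m/s, about 18 mm of drop) (contact force between new_roller and the fingers below 0.05 N and linear speed of new_roller above 0.6 m/s).
It also fails if it takes over 144 s, if anything falls off the work surface, if the arm or the gripper's body presses on something with over 40 N, if the wrist force passes 120 N, or if a joint passes its speed limit or range.

ROBOT

A 7-joint arm with a two-finger parallel gripper is mounted at the origin on the work surface. World frame = base frame: x ahead of the robot, y to its left, z up, the work surface at z = 0. Lengths are in mm, angles in rad, forces in N, time in s.
With the tool pointing down it reaches from about 400 to 875 mm from the base axis. Payload 4.4 kg.
Tool frame: the origin (TCP) lies midway between the tips of the shut fingers; the grasp point (between the pads) lies 19 mm behind it (ctrl.pinch_z is the distance from the TCP to the grasp point, in mm); z points along the fingers, y is the line along which they close (so a half turn about z gives the same grasp; the last joint's range is limited). The gripper opens to 85 mm and grips with 20 to 120 N. Pads are 22 mm wide; open, the fingers measure 114 mm over their backs; the gripper's body (76 mm by 85 mm) begins 54 mm behind the grasp point. The pads swing forward as they close: fully open they stand 13 mm farther back than shut.
Start: joints at [1.045, 0.628, 0.038, 1.517, -0.027, 0.996, -0.02], TCP at [288.478, -582.493, 231.313] pointing down, gripper open.
Joint ranges: [-3.06, 3.06], [-0.37, 2.12], [-1.25, 1.32], [0.18, 2.47], [-1.1, 4.24], [0.23, 1.98], [-2.94, 2.94]. Speed limits (rad/s): [2.57, 2.57, 3.14, 3.14, 3.14, 3.14, 3.14].

INTERFACE

Orientations are given as [roll, pitch, yaw] about the fixed x, y, z axes, in that order (R = Rz(yaw) Ry(pitch) Rx(roll)).
In Python, from cell import read_state, cams, order, ctrl gives the robot as it stands.
- The arm moves only by the tool move_arm, never from a script. Its argument "targets" is text: rows parted by semicolons, each of 7 numbers parted by spaces: the gripper's target within -1 to 1 (fully open at 1, half-way at 0, shut at -1), then the shift along the tool's x, y, z in cm, then the turn, a rotation vector about the tool's x, y, z in degrees. A call has 1 to 5 rows; each row shifts and turns the commanded pose from where the row before left it, along the tool's axes as they then stand; what a row does not reach is not made up. A row lasts 1/12 s, in which the tool goes at most 41.7 mm and 7.16 degrees, less where a joint would pass 70% of its speed; a pose out of reach is approached as far as the arm can. A call with a gripper value outside its range is refused whole. The fingers move at their own pace and stop on an object; the grip force is fixed at half the most. Time passes only in rows, so rows that do not move let the fingers close. It gives the time, the measured TCP pose, the force, the opening and the grip force at its end, in the units of the state.
- read_state(): the state, without advancing time (a new reading comes with each control period).
- cams.get_image(name): name is "scene" or "top" or "wrist"; returns a dict with "color" (480x640x3 uint8, red, green, blue), "fovy" (degrees; the focal length in pixels is half the picture's height over the tangent of half this angle, whatever the lens; pixels are square), "cx", "cy" (the principal point, pixels), "rvec" (rotation vector, rad) and "tvec" (3), from world to camera coordinates, as OpenCV has them. Camera axes: x right, y down, z forward; pixel columns grow to the right and rows downward; lengths in mm; the calibration is good to about 2 mm. A picture is of the moment at which its call begins. There is no depth.
- order.finish_job(): hands the job in; it is judged then, once.
The state is a dict: "clock": time; "qpos": joint angles; "qd": joint speeds; "tau": joint torques, N m; "eef_pos": TCP position; "tool_rot": TCP orientation; "force": force on the tool from outside, world axes, zero at the start; "torque": the same for the moment, N m; "width": finger opening in mm; "gripper_force": force on a finger pad.
Only numpy, scipy, OpenCV 4.12 (cv2) and the standard library are available. Lean on these libraries where they do the work, as an engineer would, in place of code of your own. Each camera call takes 0.05 s, during which the arm holds its last target. There are 200 camera calls.

## Working session

There is one attempt and no reset: what is moved stays moved. The work goes in short steps, Python scripts to look and compute and a tool call to move; the robot and the scene stay as the last step left them, time stands still between calls to the robot, and variables do not carry over. Pictures are saved under pics/ and viewed, at most 14 in all, crops included, and the job is handed in when it is done.

Besides the shell and the picture viewer there is one more tool, called after "Request:" as name(argument=value, ...) on one line, values as JSON. move_arm: Moves the arm, as the interface text tells. Its arguments: {"type":"object","properties":{"targets":{"type":"string"}},"required":["targets"]}

```bash
mkdir -p pics; ls; cat > h.py <<'E'
import numpy as np,cv2
from cell import read_state,cams,order,ctrl
def grab(n,save=None):
    d=cams.get_image(n)
    if save: cv2.imwrite(save,d["color"][:,:,::-1])
    return d
def cal(d):
    f=240/np.tan(np.radians(d["fovy"])/2); R=cv2.Rodrigues(np.array(d["rvec"],float))[0]
    return f,R,np.array(d["tvec"],float).ravel()
def ray(d,u,v,z):
    f,R,t=cal(d); c=-R.T@t; w=R.T@np.array([(u-d["cx"])/f,(v-d["cy"])/f,1]); return (c+w*(z-c[2])/w[2])
def proj(d,p):
    f,R,t=cal(d); q=R@np.array(p,float)+t; return np.array([d["cx"]+f*q[0]/q[2],d["cy"]+f*q[1]/q[2]])
E
python3 - <<'E'
from h import *
import pickle
D={}
for n in ["scene","top"]:
    d=grab(n,f"pics/{n}0.png");D[n]=d; f,R,t=cal(d);print(n,{k:v for k,v in d.items() if k!="color"},-R.T@t)
pickle.dump(D,open("d0.pkl","wb"))
print(read_state(),ctrl.pinch_z)
E
```

```text
pics
scene {'fovy': 55.88962662313958, 'cx': 323.95662269130435, 'cy': 245.96612973675678, 'rvec': array([ 0.929129  ,  2.57978828, -0.97974102]), 'tvec': array([ 434.00200912, -231.13174908, 1216.24058102])} [949.82252206 484.81405092 764.07675851]
top {'fovy': 57.78656588506048, 'cx': 317.78085262639433, 'cy': 243.69322168281738, 'rvec': array([ 2.10508057, -2.14419955,  0.18802359]), 'tvec': array([ 15.67419209, 582.75205304, 984.57135906])} [ 396.28953035    2.15759317 1073.39477809]
{'clock': 0.1, 'qpos': array([ 1.04521392,  0.6292471 ,  0.03841278,  1.51824731, -0.02701017,
        0.99630274, -0.02001597]), 'qd': array([ 0.00102884, -0.00303744, -0.00013289, -0.00291522, -0.00098234,
       -0.00259212,  0.00138433]), 'tau': array([ 2.96713566e-03, -5.64524031e+01,  1.23060923e+00, -1.93972188e+01,
        1.13355313e-02,  5.35919200e-03, -6.57237635e-06]), 'eef_pos': array([ 288.2430161 , -581.98087457,  230.4913039 ]), 'tool_rot': array([-3.13990470e+00, -1.10884350e-05,  4.59787237e-01]), 'force': array([0.07871488, 0.61779479, 0.16033405]), 'torque': array([ 0.06728153, -0.01204739, -0.00716986]), 'gripper_force': 0.0, 'width': 85.28766643803527} 18.700000000000003
```

View pics/top0.png

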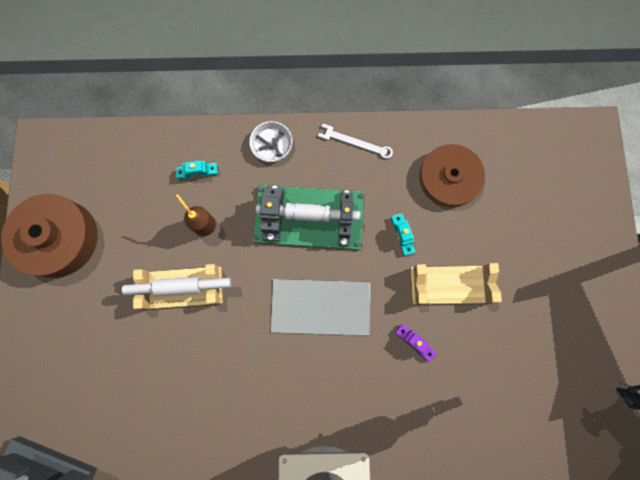

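View pics/scene0.png

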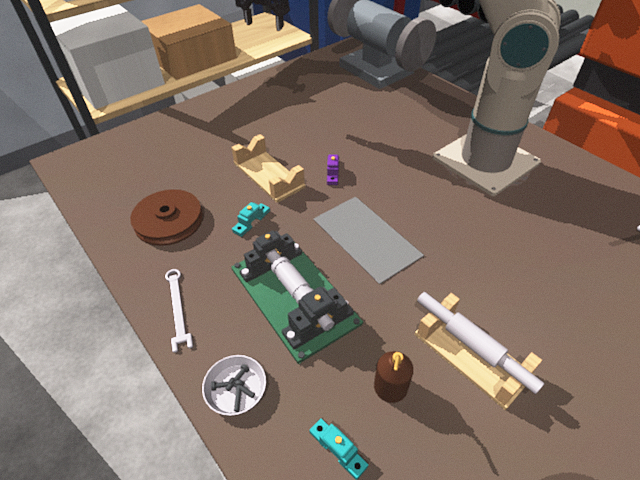

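Top view: dark wide cap (270,205), dark narrow cap (346,208). Look-alikes for the narrow cap are turquoise at (197,170) and (403,235), and purple at (417,343). The worn roller lies between the caps (308,212). The new roller is in the left rest (177,287), the empty rest is on the right (457,285), the mat is at (321,307), and the oil can is at (200,220). I choose the dark caps on the green bed and will check them with a close crop.

```bash
python3 - <<'E'
from h import *
import pickle
D=pickle.load(open("d0.pkl","rb"))
for n in D: D[n]['color']=np.array(D[n]['color'])
t=D["top"];s=D["scene"]
cv2.imwrite("pics/crop0.png",cv2.resize(t["color"][170:260,235:385,::-1],None,fx=5,fy=5,interpolation=cv2.INTER_CUBIC))
def blobs(d,lo,hi,amin,name,z=0):
    m=cv2.inRange(cv2.cvtColor(d["color"],cv2.COLOR_RGB2HSV),np.array(lo),np.array(hi))
    cs,_=cv2.findContours(m,cv2.RETR_EXTERNAL,cv2.CHAIN_APPROX_NONE)
    for c in cs:
        if cv2.contourArea(c)>=amin:
            w=np.array([ray(d,*p,z)[:2] for p in c[:,0].astype(float)],np.float32)
            r=cv2.minAreaRect(w); print(name,c[:,0].mean(0).round(1),np.round(r[0],1),np.round(r[1],1),round(r[2],1))
blobs(t,(12,150,150),(28,255,255),3,"top nipple z99",99)
blobs(s,(12,150,150),(28,255,255),3,"scn nipple z99",99)
blobs(t,(50,90,40),(80,255,255),500,"green",4)
blobs(t,(13,50,140),(28,149,255),100,"wood",20)
for p in [(10,10),(290,300),(300,200),(197,290)]: print(cv2.cvtColor(t["color"],cv2.COLOR_RGB2HSV)[p[1],p[0]])
blobs(t,(60,0,110),(130,40,200),1000,"mat",4)
E
```

```text
top nipple z99 [418.7 343. ] [ 349.9 -212.2] [4.4 4.3] 89.0
top nipple z99 [346.3 209.7] [653.5 -63. ] [6.9 7.2] 88.3
top nipple z99 [186.1 207.1] [667.6 312.9] [68.9 17.8] 44.6
scn nipple z99 [393.  359.2] [651.9 285.1] [4.1 6.2] 84.5
scn nipple z99 [398.3 361.4] [648.  295.6] [25.3  7.2] 36.0
green [316.4 228.9] [661.7  27. ] [269.5 150. ] 85.1
green [311.4 196.6] [712.1  18.5] [147.   49.2] 85.1
wood [177.6 299.6] [459.8 345.3] [ 36.4 215.4] 3.7
wood [358.4 284.7] [572.5 -79.9] [ 728.  1396.1] 0.1
[ 56  19 109]
[ 80   8 185]
[ 75 126 158]
[113  10 195]
mat [320.3 307.1] [435.8   1.6] [237.8 127.6] 87.2
```

View pics/crop0.png

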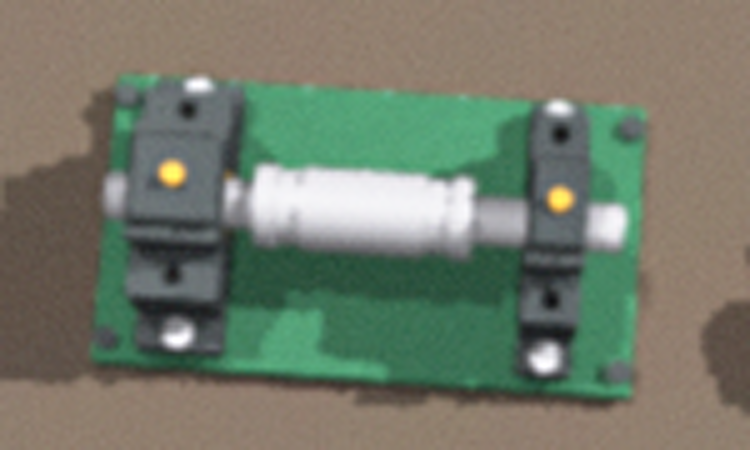

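The crop shows the dark wide cap with its nipple at about (269.4,204.6) and the dark narrow cap at about (347,209.8), both over the grooved (worn) roller. That confirms the choice.

```bash
python3 - <<'E'
from h import *
import pickle
D=pickle.load(open("d0.pkl","rb"));t=D["top"];s=D["scene"]
for d in (t,s): d["color"]=np.array(d["color"])
def tri(a,b):
    P=[];U=[]
    for d,u in ((t,a),(s,b)):
        f,R,tv=cal(d);K=np.array([[f,0,d["cx"]],[0,f,d["cy"]],[0,0,1]]);P.append(K@np.c_[R,tv]);U.append(np.array(u,float))
    X=cv2.triangulatePoints(P[0],P[1],U[0],U[1])[:,0];return (X[:3]/X[3]).round(1)
print("wide nip",ray(t,269.4,204.6,100),tri((269.4,204.6),(318,297)))
print("nar nip",ray(t,347,209.8,100),tri((347,209.8),(268,237)))
print("can",ray(t,200,222,75))
hsv=cv2.cvtColor(t["color"],cv2.COLOR_RGB2HSV)
for x0,x1,n in ((115,240,"new"),(400,512,"empty")):
    m=cv2.inRange(hsv[255:320,x0:x1],np.array((10,70,120)),np.array((30,255,255)))
    c=max(cv2.findContours(m,0,1)[0],key=cv2.contourArea)
    print(n,cv2.contourArea(c),[tuple(np.round(p+[x0,255],1)) for p in cv2.boxPoints(cv2.minAreaRect(c))])
def up(im,f): return cv2.resize(im[:,:,::-1],None,fx=f,fy=f,interpolation=cv2.INTER_CUBIC)
A=up(t["color"][255:320,112:242],6);B=up(t["color"][255:320,395:525],6)
cv2.imwrite("pics/rests.png",np.vstack([A,B])[:,:][0:780][:, :780] if 0 else cv2.resize(np.vstack([A,B]),(585,585)))
E
```

```text
wide nip [668.43583143 115.15702934 100.        ] [668.5 115.1  99.9]
nar nip [652.53268369 -64.01499238 100.        ] [653.1 -64.   97.3]
can [636.18604983 281.7881998   75.        ]
new 1076.0 [(np.float64(131.1), np.float64(294.4)), (np.float64(222.6), np.float64(287.7)), (np.float64(223.8), np.float64(303.4)), (np.float64(132.2), np.float64(310.0))]
empty 2586.0 [(np.float64(410.0), np.float64(263.0)), (np.float64(485.0), np.float64(263.0)), (np.float64(485.0), np.float64(303.0)), (np.float64(410.0), np.float64(303.0))]
```

View pics/rests.png

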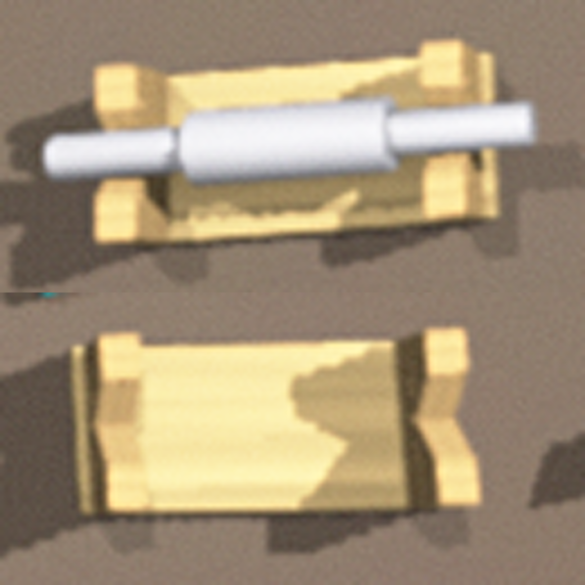

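The top crop shows the new roller (smooth) with ends at about (122.2,289.7) and (230.4,282.1) in the full picture. The bottom crop shows the empty rest, with cheek tops centred at about (422.4,282.9) and (495.7,282.2).

```bash
python3 - <<'E'
from h import *
import pickle
D=pickle.load(open("d0.pkl","rb"));t=D["top"]
a=ray(t,122.2,289.7,54);b=ray(t,230.4,282.1,54);c=ray(t,175.8,286.3,58)
print("new",a,b,(a+b)/2,np.linalg.norm(a-b),c,np.degrees(np.arctan2(-(a-b)[0],(a-b)[1])))
a=ray(t,422.4,282.9,56);b=ray(t,495.7,282.2,56)
print("empty",a,b,(a+b)/2,np.linalg.norm(a-b),np.degrees(np.arctan2(-(a-b)[0],(a-b)[1])))
# board corners of empty in crop px
for u,v in ((72,347),(88,514)): print(ray(t,395+u/4.5,255+(v-292.5)/4.5,8))
E
```

```text
new [481.81758098 465.27945927  54.        ] [494.97033712 211.70992315  54.        ] [488.39395905 338.49469121  54.        ] 253.91042641272784 [487.11429015 338.411548    58.        ] 2.9692945581941705
empty [ 484.63084907 -237.79139856   56.        ] [ 483.11705052 -408.75129536   56.        ] [ 483.87394979 -323.27134696   56.        ] 170.96659878457092 -0.5073236648862903
[ 528.17010683 -223.45286303    8.        ]
[ 437.47624974 -226.95739561    8.        ]
```

Request:
move_arm(targets="1 0 0 0 0 0 -6.5;1 0 0 0 0 0 -6.5;1 0 0 0 0 0 -6.5;1 0 0 0 0 0 -6.5;1 0 0 0 0 0 -6.5")

```text
clock: 0.52
eef_pos: [288.3, -582.2, 230.8]
tool_rot: [-3.141, -0.001, 1.033]
force: [-0.0, 0.7, 0.6]
width: 85.5
gripper_force: 0.0
```

Request:
move_arm(targets="1 0 0 0 0 0 -6.5;1 0 0 0 0 0 -6.5;1 0 0 0 0 0 -6.5;1 0 0 0 0 0 -6.6")

```text
clock: 0.85
eef_pos: [288.2, -582.2, 230.8]
tool_rot: [-3.141, -0.001, 1.488]
force: [0.7, 0.4, 0.6]
width: 85.5
gripper_force: 0.0
```

Request:
move_arm(targets="1 3.64 1.58 0 0 0 0;1 3.64 1.58 0 0 0 0;1 3.64 1.58 0 0 0 0;1 3.64 1.58 0 0 0 0;1 3.64 1.58 0 0 0 0")

```text
clock: 1.27
eef_pos: [383.4, -406.3, 231.0]
tool_rot: [-3.141, -0.001, 1.482]
force: [0.4, 0.4, -1.1]
width: 85.3
gripper_force: 0.0
```

Request:
move_arm(targets="1 3.64 1.58 0 0 0 0;1 3.64 1.58 0 0 0 0;1 3.64 1.58 0 0 0 0;1 3.64 1.58 0 0 0 0;1 3.64 1.58 0 0 0 0")

```text
clock: 1.68
eef_pos: [478.2, -232.0, 231.1]
tool_rot: [-3.141, -0.0, 1.482]
force: [0.8, 0.0, -0.9]
width: 85.6
gripper_force: 0.0
```

Request:
move_arm(targets="1 3.64 1.58 0 0 0 0;1 3.64 1.58 0 0 0 0;1 3.64 1.58 0 0 0 0;1 3.64 1.58 0 0 0 0;1 3.64 1.58 0 0 0 0")

```text
clock: 2.1
eef_pos: [573.0, -57.8, 231.1]
tool_rot: [-3.141, 0.0, 1.482]
force: [1.4, -0.6, -0.4]
width: 85.6
gripper_force: 0.0
```

Request:
move_arm(targets="1 3.64 1.58 0 0 0 0;1 3.64 1.58 0 0 0 0;1 3.64 1.58 0 0 0 0;1 3.64 1.58 0 0 0 0;1 3.64 1.58 0 0 0 0")

```text
clock: 2.52
eef_pos: [667.7, 116.5, 230.8]
tool_rot: [-3.141, 0.0, 1.483]
force: [0.0, -1.4, -0.4]
width: 85.6
gripper_force: 0.0
```

Request:
move_arm(targets="1 0 0 0 0 0 0;1 0 0 0 0 0 0;1 0 0 0 0 0 0")

```text
clock: 2.77
eef_pos: [666.8, 114.0, 230.5]
tool_rot: [-3.14, 0.002, 1.483]
force: [-0.9, -0.3, -0.4]
width: 85.4
gripper_force: 0.0
```

```bash
python3 - <<'E'
from h import *
d=grab("wrist","pics/w1.png"); s=read_state(); f,R,t=cal(d); print(s["eef_pos"],s["tool_rot"],-R.T@t)
for p in ([668.4,115.2,100],[652.5,-64,100]): print(proj(d,p))
m=cv2.inRange(cv2.cvtColor(d["color"],cv2.COLOR_RGB2HSV),np.array((12,150,150)),np.array((28,255,255)))
for c in cv2.findContours(m,0,1)[0]:
    if cv2.contourArea(c)>15:
        u,v=c[:,0].mean(0); print(u,v,cv2.contourArea(c),ray(d,u,v,99))
E
```

```text
[666.93910037 112.86531843 230.76503075] [-3.14051259e+00  1.96742702e-03  1.48098406e+00] [673.98975677 193.09535989 372.42845917]
[323.53002301 226.89423185]
[323.22892874 395.98595033]
107.71428571428571 477.07142857142856 16.0 [ 399.13200261 -157.27954141   99.        ]
324.23809523809524 395.3809523809524 41.5 [653.51996758 -64.26601244  99.        ]
324.46666666666664 225.9 78.0 [669.25750909 115.72745317  99.        ]
```

View pics/w1.png

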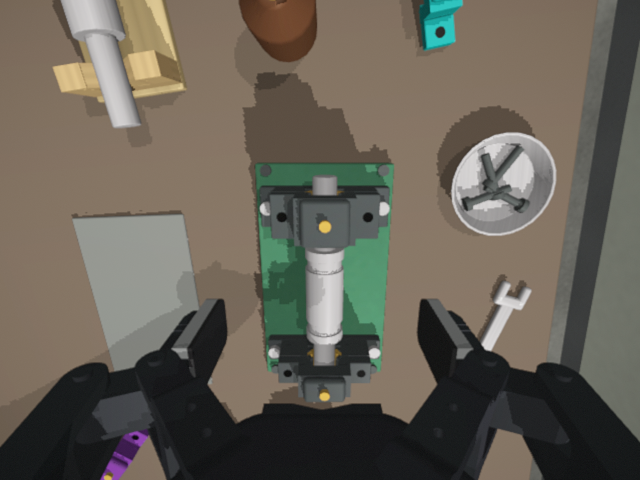

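The wrist view has the wide cap's nipple at (324,226), the grooved roller below it, and the narrow cap's nipple at (324,395). These agree with the top-view estimates within 1 mm.

Request:
move_arm(targets="1 0.2 0.2 4 0 0 0;1 0 0 4 0 0 0;1 0 0 3.4 0 0 0;1 0 0 2 0 0 0;1 0 0 1.5 0 0 0")

```text
clock: 3.23
eef_pos: [667.6, 113.3, 79.5]
tool_rot: [-3.137, 0.003, 1.48]
force: [0.7, -0.3, 1.2]
width: 85.5
gripper_force: 0.0
```

Request:
move_arm(targets="1 0 0 1 0 0 0;1 0 0 0.5 0 0 0;1 0 0 0 0 0 0;1 0 0 0 0 0 0")

```text
clock: 3.57
eef_pos: [670.2, 116.1, 68.3]
tool_rot: [3.14, -0.0, 1.482]
force: [-0.1, 0.1, 0.6]
width: 85.3
gripper_force: 0.0
```

Request:
move_arm(targets="-1 0 0 0 0 0 0;-1 0 0 0 0 0 0;-1 0 0 0 0 0 0;-1 0 0 0 0 0 0;-1 0 0 0 0 0 0")

```text
clock: 3.98
eef_pos: [669.4, 116.9, 68.9]
tool_rot: [3.141, -0.0, 1.483]
force: [-3.3, -0.2, 6.1]
width: 54.4
gripper_force: 65.4
```

Request:
move_arm(targets="-1 0 0 0 0 0 0;-1 0 0 0 0 0 0;-1 0 0 0 0 0 0;-1 0 0 0 0 0 0;-1 0 0 0 0 0 0")

```text
clock: 4.4
eef_pos: [669.4, 116.9, 69.0]
tool_rot: [3.141, -0.0, 1.483]
force: [-3.1, -0.8, 6.4]
width: 54.6
gripper_force: 65.4
```

Request:
move_arm(targets="-1 0 0 -0.5 0 0 0;-1 0 0 -1 0 0 0;-1 0 0 -2 0 0 0;-1 0 0 -2.5 0 0 0;-1 0 0 -2 0 0 0")

```text
clock: 4.82
eef_pos: [669.1, 116.5, 148.3]
tool_rot: [-3.141, 0.0, 1.483]
force: [0.6, 0.1, -6.7]
width: 54.5
gripper_force: 65.8
```

Request:
move_arm(targets="-1 -0.4 -1.4 0 0 0 0;-1 -0.9 -2.6 0 0 0 0;-1 -1.1 -3.2 0 0 0 0;-1 -1.1 -3.4 0 0 0 0;-1 -1.1 -3.4 0 0 0 0")

```text
clock: 5.23
eef_pos: [524.1, 82.5, 147.4]
tool_rot: [-3.141, 0.0, 1.482]
force: [-0.5, 0.1, -7.5]
width: 54.7
gripper_force: 65.9
```

Request:
move_arm(targets="-1 -1.1 -3.4 0 0 0 0;-1 -1.0 -3.2 0 0 0 0;-1 -0.7 -2.1 0 0 0 0;-1 0 0 0 0 0 0;-1 0 0 0 0 0 0")

```text
clock: 5.65
eef_pos: [435.8, 62.4, 147.9]
tool_rot: [-3.141, 0.001, 1.483]
force: [1.0, -0.4, -6.3]
width: 54.7
gripper_force: 66.0
```

Request:
move_arm(targets="-1 0 0 1.5 0 0 0;-1 0 0 3 0 0 0;-1 0 0 3 0 0 0;-1 0 0 2.7 0 0 0;-1 0 0 1 0 0 0")

```text
clock: 6.07
eef_pos: [436.8, 63.1, 32.6]
tool_rot: [-3.139, 0.002, 1.483]
force: [1.4, 0.7, -8.3]
width: 54.2
gripper_force: 68.2
```

Request:
move_arm(targets="-1 0 0 0.6 0 0 0;-1 0 0 0.4 0 0 0;-1 0 0 0.2 0 0 0;-1 0 0 0.2 0 0 0;-1 0 0 0 0 0 0")

```text
clock: 6.48
eef_pos: [439.2, 63.5, 21.0]
tool_rot: [3.139, -0.001, 1.482]
force: [-0.3, -1.0, -7.4]
width: 54.4
gripper_force: 68.3
```

Request:
move_arm(targets="-1 0 0 0.1 0 0 0;-1 0 0 0.1 0 0 0;-1 0 0 0 0 0 0;-1 0 0 0 0 0 0")

```text
clock: 6.82
eef_pos: [439.1, 63.5, 20.6]
tool_rot: [3.137, -0.001, 1.483]
force: [0.5, 0.1, 5.2]
width: 54.8
gripper_force: 69.9
```

Request:
move_arm(targets="-1 0 0 0.1 0 0 0;-1 0 0 0 0 0 0;-1 0 0 0 0 0 0")

```text
clock: 7.07
eef_pos: [439.1, 63.6, 20.4]
tool_rot: [3.137, -0.001, 1.483]
force: [-1.5, -0.1, 17.9]
width: 54.5
gripper_force: 71.4
```

Request:
move_arm(targets="-1 0 0 -0.1 0 0 0;1 0 0 0 0 0 0;1 0 0 0 0 0 0;1 0 0 0 0 0 0;1 0 0 0 0 0 0")

```text
clock: 7.48
eef_pos: [437.2, 63.0, 19.4]
tool_rot: [3.141, -0.0, 1.482]
force: [-0.1, -0.0, -0.1]
width: 85.2
gripper_force: 0.0
```

Request:
move_arm(targets="1 0 0 0 0 0 0;1 0 0 -1 0 0 0;1 0 0 -3 0 0 0;1 0 0 -4 0 0 0;1 0 0 -4 0 0 0")

```text
clock: 7.9
eef_pos: [435.6, 63.0, 140.1]
tool_rot: [-3.138, 0.0, 1.483]
force: [1.6, -1.1, -0.1]
width: 85.2
gripper_force: 0.0
```

Request:
move_arm(targets="1 -1.0 2.1 0 0 0 0;1 -1.7 3.4 0 0 0 0;1 -1.7 3.6 0 0 0 0;1 -1.7 3.6 0 0 0 0;1 -1.7 3.6 0 0 0 0")

```text
clock: 8.32
eef_pos: [593.5, -30.8, 139.4]
tool_rot: [-3.141, 0.0, 1.482]
force: [1.5, 1.3, 0.3]
width: 85.4
gripper_force: 0.0
```

Request:
move_arm(targets="1 -1.7 3.4 0 0 0 0;1 -1.3 2.7 0 0 0 0;1 0 0 0 0 0 0;1 0 0 0 0 0 0;1 0 0 0 0 0 0")

```text
clock: 8.73
eef_pos: [649.3, -63.6, 138.6]
tool_rot: [-3.139, -0.001, 1.483]
force: [-1.1, 0.8, -0.1]
width: 85.2
gripper_force: 0.0
```

```bash
python3 - <<'E'
from h import *
d=grab("wrist","pics/w2.png");s=read_state(); print(s["eef_pos"],s["tool_rot"])
m=cv2.inRange(cv2.cvtColor(d["color"],cv2.COLOR_RGB2HSV),np.array((12,150,150)),np.array((28,255,255)))
for c in cv2.findContours(m,0,1)[0]:
    if cv2.contourArea(c)>15:
        u,v=c[:,0].mean(0); print(u,v,cv2.contourArea(c),ray(d,u,v,99))
E
```

```text
[649.19515832 -63.12540797 138.9782946 ] [-3.13970667e+00 -5.62934034e-04  1.48424850e+00]
7.0 434.64285714285717 20.0 [ 414.32289302 -170.13056934   99.        ]
293.16 400.92 39.5 [ 621.30437244 -157.9536105    99.        ]
328.6744186046512 271.3720930232558 172.5 [653.38491911 -64.04109868  99.        ]
```

Request:
move_arm(targets="1 0 0.4 1.5 0 0 0;1 0 0 2.5 0 0 0;1 0 0 2 0 0 0;1 0 0 0.8 0 0 0;1 0 0 0.3 0 0 0")

```text
clock: 9.2
eef_pos: [652.7, -64.1, 66.1]
tool_rot: [-3.138, 0.0, 1.484]
force: [0.0, -0.7, 0.3]
width: 85.5
gripper_force: 0.0
```

Request:
move_arm(targets="1 0 0 0 0 0 0;1 0 0 0 0 0 0;-1 0 0 0 0 0 0;-1 0 0 0 0 0 0;-1 0 0 0 0 0 0")

```text
clock: 9.62
eef_pos: [653.4, -64.7, 69.7]
tool_rot: [-3.139, 0.001, 1.482]
force: [-3.9, -0.3, 5.7]
width: 54.5
gripper_force: 64.6
```

Request:
move_arm(targets="-1 0 0 0 0 0 0;-1 0 0 0 0 0 0;-1 0 0 0 0 0 0;-1 0 0 0 0 0 0;-1 0 0 0 0 0 0")

```text
clock: 10.03
eef_pos: [653.4, -64.7, 69.8]
tool_rot: [-3.14, 0.001, 1.482]
force: [-5.6, 0.6, 8.3]
width: 54.5
gripper_force: 64.8
```

Request:
move_arm(targets="-1 0 0 -0.5 0 0 0;-1 0 0 -1 0 0 0;-1 0 0 -2 0 0 0;-1 0 0 -2.5 0 0 0;-1 0 0 -2 0 0 0")

```text
clock: 10.45
eef_pos: [654.8, -64.7, 150.0]
tool_rot: [3.141, -0.0, 1.483]
force: [0.8, -0.1, -4.5]
width: 54.3
gripper_force: 64.6
```

Request:
move_arm(targets="-1 -0.1 -1.4 0 0 0 0;-1 -0.1 -2.6 0 0 0 0;-1 -0.2 -3.2 0 0 0 0;-1 -0.2 -3.4 0 0 0 0;-1 -0.2 -3.4 0 0 0 0")

```text
clock: 10.87
eef_pos: [513.1, -60.4, 148.8]
tool_rot: [3.141, -0.0, 1.482]
force: [0.5, -0.3, -3.9]
width: 54.5
gripper_force: 64.6
```

Request:
move_arm(targets="-1 -0.2 -3.4 0 0 0 0;-1 -0.2 -2.6 0 0 0 0;-1 0 -1.6 0 0 0 0;-1 0 0 0 0 0 0;-1 0 0 0 0 0 0")

```text
clock: 11.28
eef_pos: [438.4, -57.8, 149.1]
tool_rot: [3.14, 0.001, 1.483]
force: [0.3, -0.3, -4.4]
width: 54.3
gripper_force: 64.7
```

Request:
move_arm(targets="-1 0 0 1.5 0 0 0;-1 0 0 3 0 0 0;-1 0 0 3 0 0 0;-1 0 0 2.7 0 0 0;-1 0 0 1 0 0 0")

```text
clock: 11.7
eef_pos: [439.1, -57.4, 33.7]
tool_rot: [-3.14, -0.0, 1.483]
force: [0.3, 0.0, -3.2]
width: 54.5
gripper_force: 65.7
```

Request:
move_arm(targets="-1 0 0 0.6 0 0 0;-1 0 0 0.3 0 0 0;-1 0 0 0.2 0 0 0;-1 0 0 0.2 0 0 0;-1 0 0 0 0 0 0")

```text
clock: 12.12
eef_pos: [439.2, -57.7, 23.8]
tool_rot: [3.14, -0.0, 1.482]
force: [0.7, -0.3, -4.3]
width: 54.4
gripper_force: 65.7
```

Request:
move_arm(targets="-1 0 0 0 0 0 0;-1 0 0 0.1 0 0 0;-1 0 0 0 0 0 0")

```text
clock: 12.37
eef_pos: [438.6, -57.8, 22.6]
tool_rot: [3.141, -0.0, 1.482]
force: [-0.6, 0.1, -4.8]
width: 54.4
gripper_force: 65.7
```

Request:
move_arm(targets="-1 0 0 0.1 0 0 0;-1 0 0 0.1 0 0 0;-1 0 0 0 0 0 0;-1 0 0 0 0 0 0")

```text
clock: 12.7
eef_pos: [438.7, -57.8, 21.3]
tool_rot: [3.14, 0.001, 1.483]
force: [-1.9, 0.5, 10.4]
width: 54.6
gripper_force: 67.4
```

Request:
move_arm(targets="-1 0 0 0.1 0 0 0;-1 0 0 0 0 0 0;-1 0 0 0 0 0 0")

```text
clock: 12.95
eef_pos: [438.6, -57.8, 21.1]
tool_rot: [3.139, 0.001, 1.483]
force: [-3.0, -0.7, 21.9]
width: 54.2
gripper_force: 68.8
```

Request:
move_arm(targets="-1 0 0 -0.1 0 0 0;1 0 0 0 0 0 0;1 0 0 0 0 0 0;1 0 0 0 0 0 0;1 0 0 0 0 0 0")

```text
clock: 13.37
eef_pos: [438.5, -57.6, 20.2]
tool_rot: [3.141, -0.0, 1.483]
force: [-0.8, 0.2, -0.7]
width: 85.4
gripper_force: 0.0
```

Request:
move_arm(targets="1 0 0 0 0 0 0;1 0 0 -1 0 0 0;1 0 0 -3 0 0 0;1 0 0 -4 0 0 0;1 0 0 -4 0 0 0")

```text
clock: 13.78
eef_pos: [437.1, -57.2, 141.0]
tool_rot: [-3.138, -0.001, 1.483]
force: [1.1, -1.2, 0.0]
width: 85.0
gripper_force: 0.0
```

Request:
move_arm(targets="1 0.9 1.9 -1 0 0 0;1 1.6 3.4 -1 0 0 0;1 1.6 3.4 0 0 0 0;1 1.6 3.4 0 0 0 0;1 1.6 3.4 0 0 0 0")

```text
clock: 14.2
eef_pos: [600.6, 1.5, 160.5]
tool_rot: [3.141, 0.0, 1.482]
force: [0.8, -0.4, -0.1]
width: 85.8
gripper_force: 0.0
```

Request:
move_arm(targets="1 1.6 3.3 0 0 0 0;1 1.4 2.7 0 0 0 0;1 0 0 0 0 0 0;1 0 0 0 0 0 0;1 0 0 0 0 0 0")

```text
clock: 14.62
eef_pos: [660.3, 25.7, 159.5]
tool_rot: [-3.139, 0.001, 1.483]
force: [0.0, -0.2, -0.3]
width: 85.4
gripper_force: 0.0
```

```bash
python3 - <<'E'
from h import *
d=grab("wrist","pics/w3.png");s=read_state(); print(s["eef_pos"],s["tool_rot"])
d=grab("top","pics/top3.png")
m=cv2.inRange(cv2.cvtColor(d["color"],cv2.COLOR_RGB2HSV),np.array((12,150,130)),np.array((28,255,255)))
for c in cv2.findContours(m,0,1)[0]:
    u,v=c[:,0].mean(0); print(u,v,cv2.contourArea(c),ray(d,u,v,49))
E
```

```text
[660.20115131  25.14873161 159.77740117] [-3.13964028e+00  1.28057673e-03  1.48248151e+00]
294.0 305.125 5.0 [438.8981831   63.08153598  49.        ]
345.22222222222223 304.22222222222223 5.5 [438.82046945 -56.52818492  49.        ]
44.0 272.0 0.0 [527.63763161 656.44024379  49.        ]
270.75757575757575 215.84848484848484 14.5 [654.43490516 117.72354553  49.        ]
272.0 202.97058823529412 12.0 [686.67749048 114.74434524  49.        ]
186.39285714285714 207.35714285714286 76.0 [679.70252202 323.40352411  49.        ]
469.0 182.0 0.0 [ 730.43919799 -368.68937913   49.        ]
466.0 180.0 0.0 [ 735.70295876 -361.75205164   49.        ]
192.33333333333334 165.66666666666666 0.5 [786.2641741  312.54654398  49.        ]
453.0 160.0 0.0 [ 788.02031265 -333.71293009   49.        ]
447.0 150.0 0.0 [ 814.50393333 -320.74719037   49.        ]
```

View pics/w3.png

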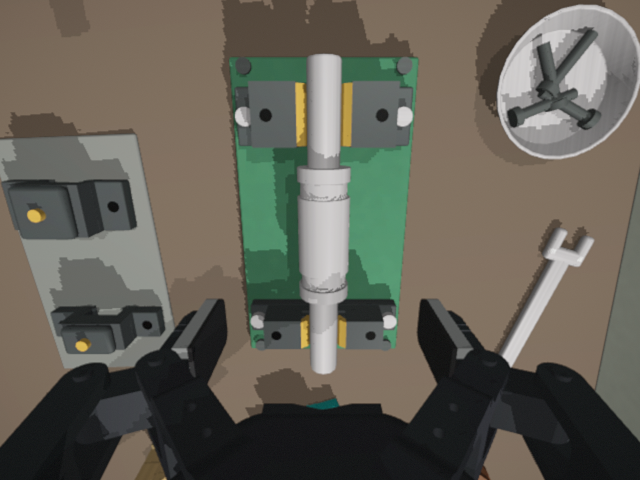

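Both caps lie upright on the mat. The roller body's shoulders are at rows 168 and 302, around column 324.

```bash
python3 - <<'E'
from h import *
d=grab("wrist"); s=read_state(); print(s["eef_pos"])
a=ray(d,324,168,62);b=ray(d,323.5,302,58);print(a,b,(a+b)/2)
a=ray(d,325,54,57);b=ray(d,323,373,57);print(a,b,(a+b)/2,np.linalg.norm(a-b))
E
```

```text
[660.51527918  24.93943969 160.30712207]
[666.66458815  78.9448727   62.        ] [656.78799628 -30.01743132  58.        ] [661.72629221  24.46372069  60.        ]
[673.72473785 152.11330877  57.        ] [ 650.07998052 -101.57857443   57.        ] [661.90235918  25.26736717  57.        ] 254.79137769967116
```

Request:
move_arm(targets="1 0 0.1 1.5 0 0 0;1 0 0 3 0 0 0;1 0 0 3.5 0 0 0;1 0 0 2.5 0 0 0;1 0 0 1.4 0 0 0")

```text
clock: 15.18
eef_pos: [659.7, 24.6, 37.3]
tool_rot: [-3.136, 0.002, 1.482]
force: [-0.5, -0.9, 0.4]
width: 85.3
gripper_force: 0.0
```

Request:
move_arm(targets="1 0 0 0.8 0 0 0;1 0 0 0 0 0 0;1 0 0 0 0 0 0;-1 0 0 0 0 0 0;-1 0 0 0 0 0 0")

```text
clock: 15.6
eef_pos: [663.8, 26.2, 35.1]
tool_rot: [3.139, -0.001, 1.482]
force: [-0.3, 0.2, 0.7]
width: 64.0
gripper_force: 0.0
```

Request:
move_arm(targets="-1 0 0 0 0 0 0;-1 0 0 0 0 0 0;-1 0 0 0 0 0 0;-1 0 0 0 0 0 0;-1 0 0 0 0 0 0")

```text
clock: 16.02
eef_pos: [661.9, 26.0, 34.6]
tool_rot: [-3.141, 0.001, 1.482]
force: [-3.5, -0.4, 7.4]
width: 38.7
gripper_force: 59.5
```

Request:
move_arm(targets="-1 0 0 -0.5 0 0 0;-1 0 0 -1.5 0 0 0;-1 0 0 -3 0 0 0;-1 0 0 -3.5 0 0 0;-1 0 0 -2.5 0 0 0")

```text
clock: 16.43
eef_pos: [662.8, 26.1, 146.0]
tool_rot: [3.141, -0.001, 1.483]
force: [1.8, -0.1, -7.7]
width: 38.0
gripper_force: 62.3
```

Request:
move_arm(targets="-1 -1.7 -0.69 0 0 0 0;-1 -2.7 -1.1 0 0 0 0;-1 -3.43 -1.38 0 0 0 0;-1 -3.43 -1.38 0 0 0 0;-1 -3.43 -1.38 0 0 0 0")

```text
clock: 16.85
eef_pos: [589.1, -116.7, 143.6]
tool_rot: [-3.141, 0.001, 1.483]
force: [0.8, -0.1, -7.6]
width: 38.6
gripper_force: 62.1
```

Request:
move_arm(targets="-1 -3.43 -1.38 0 0 0 0;-1 -3.43 -1.38 0 0 0 0;-1 -3.43 -1.38 0 0 0 0;-1 -3.43 -1.38 0 0 0 0;-1 -3.43 -1.38 0 0 0 0")

```text
clock: 17.27
eef_pos: [505.2, -281.5, 143.8]
tool_rot: [-3.141, 0.0, 1.483]
force: [0.3, 0.1, -7.0]
width: 38.2
gripper_force: 62.1
```

Request:
move_arm(targets="-1 -2.7 -1.1 0 0 0 0;-1 -1.7 -0.69 0 0 0 -2;-1 0 0 0 0 0 -2;-1 0 0 0 0 0 0;-1 0 0 0 0 0 0")

```text
clock: 17.68
eef_pos: [485.1, -321.7, 143.7]
tool_rot: [3.141, -0.001, 1.551]
force: [0.4, -0.4, -7.2]
width: 38.3
gripper_force: 62.1
```

```bash
python3 - <<'E'
from h import *
import pickle
d=grab("wrist","pics/w4.png");s=read_state(); print(s["eef_pos"],s["tool_rot"],s["force"],s["width"]); pickle.dump(d,open("d4.pkl","wb"))
E
```

```text
[ 485.50379021 -321.06980311  143.74159401] [ 3.14084499e+00 -8.67179811e-04  1.55278868e+00] [ 0.40351273  0.50927725 -7.90307056] 38.4422639806239
```

View pics/w4.png

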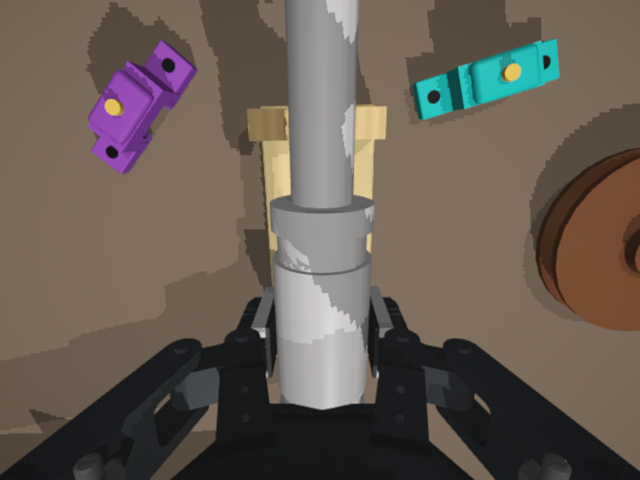

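The wrist view shows the held roller and, below it, the rest's near-side cheek, with top edge corners at (248,107) and (387,105). The purple and turquoise caps lie clear of it.

```bash
python3 - <<'E'
from h import *
import pickle
d=pickle.load(open("d4.pkl","rb"));f,R,t=cal(d);print("cam",-R.T@t)
a=ray(d,248,107,58);b=ray(d,387,105,58);print("edge",a,b,(a+b)/2,np.degrees(np.arctan2(*(b-a)[[1,0]])))
img=np.array(d["color"]);hsv=cv2.cvtColor(img,cv2.COLOR_RGB2HSV)
m=cv2.inRange(hsv,np.array((12,60,80)),np.array((30,255,255)))
L=[];Rr=[]
for r in range(150,240,8):
    c=np.nonzero(m[r,200:430])[0]+200
    if len(c): L.append(ray(d,c[0],r,10));Rr.append(ray(d,c[-1],r,10)); print(r,c[0],c[-1],L[-1].round(1),Rr[-1].round(1))
# roller axis at journal: px (287,355) at z~161
for r,c1,c2 in((20,287,358),(180,292,354)): print(ray(d,(c1+c2)/2,r,162))
# fresh top: prong centres
t0=pickle.load(open("d0.pkl","rb"))["top"]
for p in ([484,-238,58],[484,-408,58]): print(proj(t0,p))
E
```

```text
cam [ 486.48385801 -242.66491839  285.8377534 ]
edge [ 439.74927853 -226.48339421   58.        ] [ 528.91572001 -227.02582218   58.        ] [ 484.33249927 -226.75460819   58.        ] -0.34854424025580544
150 200 429 [ 388.4 -254.6   10. ] [ 573.1 -258.2   10. ]
158 200 429 [ 387.5 -260.9   10. ] [ 573.6 -264.5   10. ]
166 200 429 [ 386.7 -267.2   10. ] [ 574.1 -270.9   10. ]
174 200 429 [ 385.9 -273.7   10. ] [ 574.7 -277.4   10. ]
182 200 429 [ 385.  -280.2   10. ] [ 575.2 -284.    10. ]
190 200 429 [ 384.1 -286.9   10. ] [ 575.7 -290.7   10. ]
198 200 429 [ 383.2 -293.6   10. ] [ 576.2 -297.5   10. ]
206 200 429 [ 382.3 -300.5   10. ] [ 576.8 -304.4   10. ]
214 200 429 [ 381.4 -307.4   10. ] [ 577.3 -311.4   10. ]
222 200 429 [ 380.5 -314.5   10. ] [ 577.9 -318.5   10. ]
230 200 429 [ 379.5 -321.7   10. ] [ 578.5 -325.7   10. ]
238 200 429 [ 378.6 -329.    10. ] [ 579. -333.   10.]
[ 487.56435919 -208.05364563  162.        ]
[ 486.77028821 -259.70356426  162.        ]
[422.70390071 283.09066155]
[495.6828981  281.74770136]
```

Request:
move_arm(targets="-1 0 -0.2 1.5 0 0 0;-1 0 0 3 0 0 0;-1 0 0 3 0 0 0;-1 0 0 1.8 0 0 0;-1 0 0 0.8 0 0 0")

```text
clock: 18.15
eef_pos: [482.0, -320.1, 39.8]
tool_rot: [-3.138, -0.002, 1.554]
force: [-0.3, -0.2, -7.5]
width: 38.1
gripper_force: 61.9
```

Request:
move_arm(targets="-1 0 0 0.2 0 0 0;-1 0 0 0.2 0 0 0;-1 0 0 0.1 0 0 0;-1 0 0 0 0 0 0;-1 0 0 0 0 0 0")

```text
clock: 18.57
eef_pos: [483.8, -322.5, 38.5]
tool_rot: [3.14, 0.001, 1.552]
force: [-0.0, -0.6, -7.0]
width: 38.1
gripper_force: 61.9
```

Request:
move_arm(targets="-1 0 0 0.15 0 0 0;-1 0 0 0.15 0 0 0;-1 0 0 0 0 0 0;-1 0 0 0 0 0 0")

```text
clock: 18.9
eef_pos: [483.7, -322.7, 35.3]
tool_rot: [3.14, 0.001, 1.553]
force: [-1.4, -0.6, 2.0]
width: 38.5
gripper_force: 63.2
```

Request:
move_arm(targets="-1 0 0 0.1 0 0 0;-1 0 0 0 0 0 0;-1 0 0 0 0 0 0")

```text
clock: 19.15
eef_pos: [483.8, -322.7, 35.2]
tool_rot: [3.14, 0.002, 1.553]
force: [-3.2, 0.3, 11.2]
width: 38.2
gripper_force: 64.4
```

Request:
move_arm(targets="-1 0 0 -0.1 0 0 0;1 0 0 0 0 0 0;1 0 0 0 0 0 0;1 0 0 0 0 0 0;1 0 0 0 0 0 0")

```text
clock: 19.57
eef_pos: [483.2, -322.1, 34.3]
tool_rot: [3.141, -0.0, 1.552]
force: [0.0, 0.2, 0.9]
width: 83.7
gripper_force: 0.0
```

Request:
move_arm(targets="1 0 0 -1 0 0 0;1 0 0 -3 0 0 0;1 0 0 -4 0 0 0;1 0 0 -4 0 0 0;1 0 0 -1 0 0 0")

```text
clock: 19.98
eef_pos: [486.5, -322.7, 170.8]
tool_rot: [3.133, 0.004, 1.553]
force: [0.2, -0.8, -0.3]
width: 85.1
gripper_force: 0.0
```

```bash
python3 - <<'E'
from h import *
d=grab("wrist","pics/w5.png");s=read_state(); print(s["eef_pos"],s["tool_rot"])
E
```

```text
[ 486.36961987 -323.01795738  170.42580746] [3.13288103 0.00439649 1.55226912]
```

View pics/w5.png

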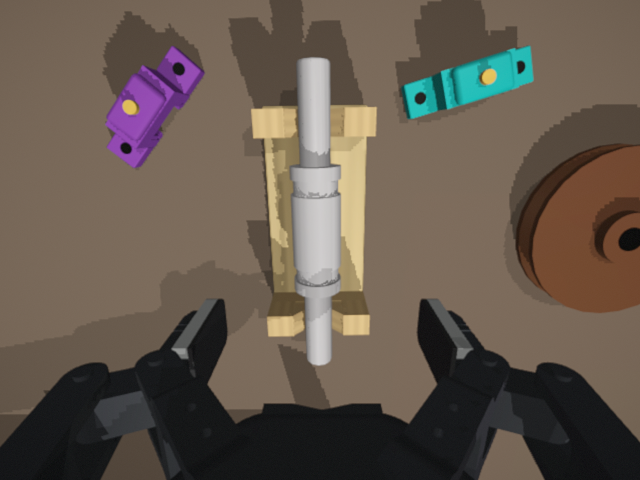

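The worn roller lies squarely in the notches of the formerly empty rest: axis from (313,60) to (318,362), with both cheeks under the journals. Now the new roller.

Request:
move_arm(targets="1 1.5 0 0 0 0 0;1 2.5 0 0 0 0 0;1 3.7 -0.1 0 0 0 0;1 3.9 -0.1 0 0 0 0;1 3.9 -0.1 0 0 0 0")

```text
clock: 20.45
eef_pos: [482.1, -165.9, 164.0]
tool_rot: [-3.141, -0.0, 1.551]
force: [1.0, 0.4, -0.3]
width: 85.4
gripper_force: 0.0
```

Request:
move_arm(targets="1 3.9 -0.1 0 0 0 0;1 3.9 -0.1 0 0 0 0;1 3.9 -0.1 0 0 0 0;1 3.9 -0.1 0 0 0 0;1 3.9 -0.1 0 0 0 0")

```text
clock: 20.87
eef_pos: [480.7, 29.5, 164.1]
tool_rot: [-3.141, 0.0, 1.552]
force: [0.7, 1.9, -0.2]
width: 85.3
gripper_force: 0.0
```

Request:
move_arm(targets="1 3.9 -0.1 0 0 0 0;1 3.9 -0.1 0 0 0 0;1 3.9 0 0 0 0 0;1 3.9 0 0 0 0 0;1 3.9 0 0 0 0 0")

```text
clock: 21.28
eef_pos: [482.3, 224.6, 164.0]
tool_rot: [-3.141, 0.001, 1.552]
force: [0.1, -0.5, 0.3]
width: 85.4
gripper_force: 0.0
```

Request:
move_arm(targets="1 3.9 0 0 0 0 0;1 3.7 0 0 0 0 -2;1 2.5 0 0 0 0 -2;1 1.4 0 0 0 0 0;1 0 0 0 0 0 0")

```text
clock: 21.7
eef_pos: [481.8, 341.6, 164.2]
tool_rot: [-3.141, -0.003, 1.626]
force: [-0.1, 0.4, -0.3]
width: 85.3
gripper_force: 0.0
```

Request:
move_arm(targets="1 0 0 0 0 0 0;1 0 0 0 0 0 0")

```text
clock: 21.87
eef_pos: [483.7, 335.0, 163.8]
tool_rot: [-3.141, 0.003, 1.619]
force: [0.2, 0.4, 0.0]
width: 85.4
gripper_force: 0.0
```

```bash
python3 - <<'E'
from h import *
import pickle
d=grab("wrist","pics/w6.png");s=read_state(); print(s["eef_pos"],s["tool_rot"]); pickle.dump(d,open("d6.pkl","wb"))
E
```

```text
[483.92418975 334.94239346 163.90944842] [-3.14119485e+00  2.75135860e-03  1.61899153e+00]
```

View pics/w6.png

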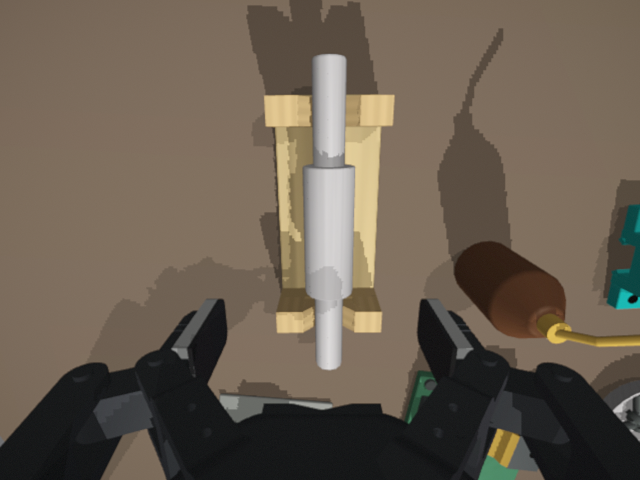

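The wrist view shows the smooth new roller in its rest, with shoulders at rows 166 and 298 and ends at (330,55) and (329,368). The oil can is well to the right at about (510,290).

```bash
python3 - <<'E'
from h import *
import pickle
d=pickle.load(open("d6.pkl","rb"))
a=ray(d,329.5,167,62);b=ray(d,329,298,58);print(a,b,(a+b)/2)
a=ray(d,330,55,57);b=ray(d,329,368,57);print(a,b,(a+b)/2,np.linalg.norm(a-b),np.degrees(np.arctan2(-(a-b)[0],(a-b)[1])))
E
```

```text
[486.8174766  389.75041792  62.        ] [492.49993549 281.78563419  58.        ] [489.65870604 335.76802606  60.        ]
[483.19114114 462.91680746  57.        ] [496.45581916 210.5181706   57.        ] [489.82348015 336.71748903  57.        ] 252.74695560675795 3.0083819966603476
```

Request:
move_arm(targets="1 0.1 0.6 1.5 0 0 0;1 0 0 3 0 0 0;1 0 0 3.5 0 0 0;1 0 0 2.5 0 0 0;1 0 0 1.5 0 0 0")

```text
clock: 22.33
eef_pos: [488.9, 335.2, 41.5]
tool_rot: [-3.139, 0.004, 1.619]
force: [-0.0, -0.7, 0.9]
width: 85.4
gripper_force: 0.0
```

Request:
move_arm(targets="1 0 0 0.9 0 0 0;1 0 0 0 0 0 0;1 0 0 0 0 0 0;-1 0 0 0 0 0 0;-1 0 0 0 0 0 0")

```text
clock: 22.75
eef_pos: [490.2, 339.6, 36.8]
tool_rot: [3.14, -0.001, 1.622]
force: [0.8, 0.4, 0.3]
width: 64.0
gripper_force: 0.0
```

Request:
move_arm(targets="-1 0 0 0 0 0 0;-1 0 0 0 0 0 0;-1 0 0 0 0 0 0;-1 0 0 0 0 0 0;-1 0 0 0 0 0 0")

```text
clock: 23.17
eef_pos: [488.8, 339.4, 36.6]
tool_rot: [3.141, 0.0, 1.622]
force: [-2.2, -1.5, 6.3]
width: 38.3
gripper_force: 59.6
```

Request:
move_arm(targets="-1 0 0 -0.5 0 0 0;-1 0 0 -1.5 0 0 0;-1 0 0 -3 0 0 0;-1 0 0 -3.5 0 0 0;-1 0 0 -2.5 0 0 0")

```text
clock: 23.58
eef_pos: [488.8, 338.9, 146.6]
tool_rot: [-3.141, 0.0, 1.623]
force: [0.4, 1.5, -7.6]
width: 38.4
gripper_force: 62.8
```

Request:
move_arm(targets="-1 0 0 0 0 0 4;-1 0 0 0 0 0 4;-1 -1.5 0 0 0 0 0;-1 -2.5 0 0 0 0 0;-1 -3.5 0 0 0 0 0")

```text
clock: 24.0
eef_pos: [481.5, 266.6, 145.0]
tool_rot: [-3.141, -0.003, 1.487]
force: [1.2, 1.1, -8.4]
width: 38.2
gripper_force: 62.5
```

Request:
move_arm(targets="-1 -3.5 0 0 0 0 0;-1 -3.5 0 0 0 0 0;-1 -3.5 0.8 0 0 0 0;-1 -2.8 1.9 0 0 0 0;-1 -2.2 2.7 0 0 0 0")

```text
clock: 24.42
eef_pos: [519.3, 101.2, 144.4]
tool_rot: [-3.136, 0.005, 1.483]
force: [1.0, 1.1, -7.9]
width: 37.9
gripper_force: 62.6
```

Request:
move_arm(targets="-1 -1.7 3 0 0 0 0;-1 -1.6 3.2 0 0 0 0;-1 -1.4 3.2 0 0 0 0;-1 -1 2.7 0 0 0 0;-1 -0.7 1.6 0 0 0 0")

```text
clock: 24.83
eef_pos: [655.8, 25.6, 143.9]
tool_rot: [3.141, 0.002, 1.479]
force: [0.2, -0.1, -7.8]
width: 38.2
gripper_force: 62.6
```

Request:
move_arm(targets="-1 0 0.9 0 0 0 0;-1 0 0 0 0 0 0;-1 0 0 0 0 0 0;-1 0 0 0 0 0 0")

```text
clock: 25.17
eef_pos: [660.7, 29.3, 144.4]
tool_rot: [-3.138, 0.0, 1.484]
force: [-0.6, 0.2, -8.4]
width: 38.4
gripper_force: 62.6
```

```bash
python3 - <<'E'
from h import *
import pickle
d=grab("wrist","pics/w7.png");s=read_state(); print(s["eef_pos"],s["tool_rot"],s["width"]); pickle.dump(d,open("d7.pkl","wb"))
E
```

```text
[660.91904029  29.37692682 144.72896157] [-3.13910962e+00  2.41305442e-04  1.48410642e+00] 38.53022652073974
```

View pics/w7.png

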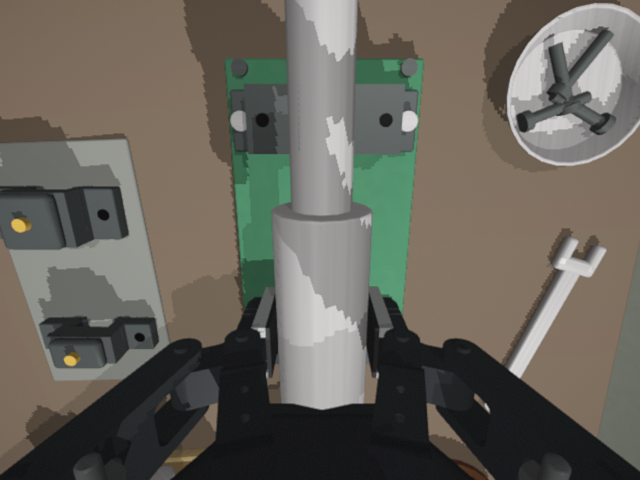

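The view shows the new roller held over the housings, with its shoulder at row 206. The wide housing is below it at rows 85–153, with its bolt holes at (262,120) and (386,120) symmetric about the roller.

Request:
move_arm(targets="-1 0 0.1 1.5 0 0 0;-1 0 0 3 0 0 0;-1 0 0 3 0 0 0;-1 0 0 1.8 0 0 0;-1 0 0 0.7 0 0 0")

```text
clock: 25.63
eef_pos: [660.0, 28.0, 40.7]
tool_rot: [-3.134, 0.002, 1.484]
force: [-1.4, -0.5, -8.2]
width: 38.3
gripper_force: 62.3
```

Request:
move_arm(targets="-1 0 0 0.2 0 0 0;-1 0 0 0.2 0 0 0;-1 0 0 0.1 0 0 0;-1 0 0 0 0 0 0;-1 0 0 0 0 0 0")

```text
clock: 26.05
eef_pos: [664.5, 28.8, 41.7]
tool_rot: [3.139, -0.0, 1.482]
force: [-0.1, -0.0, -6.6]
width: 38.3
gripper_force: 62.3
```

Request:
move_arm(targets="-1 0 0 0.1 0 0 0;-1 0 0 0.1 0 0 0;-1 0 0 0 0 0 0;-1 0 0 0 0 0 0")

```text
clock: 26.38
eef_pos: [663.5, 28.5, 38.4]
tool_rot: [-3.142, 0.0, 1.482]
force: [-0.7, -0.9, -7.5]
width: 38.2
gripper_force: 62.4
```

Request:
move_arm(targets="-1 0 -0.1 0.1 0 0 0;-1 0 0 0.1 0 0 0;-1 0 0 0 0 0 0;-1 0 0 0 0 0 0")

```text
clock: 26.72
eef_pos: [662.6, 28.7, 37.0]
tool_rot: [3.141, 0.0, 1.482]
force: [-2.0, -1.0, 1.0]
width: 38.3
gripper_force: 63.5
```

Request:
move_arm(targets="-1 0 0 0.1 0 0 0;-1 0 0 0 0 0 0;-1 0 0 0 0 0 0")

```text
clock: 26.97
eef_pos: [662.6, 28.8, 36.9]
tool_rot: [3.141, 0.001, 1.482]
force: [-4.4, 0.0, 8.0]
width: 38.1
gripper_force: 64.4
```

Request:
move_arm(targets="-1 0 0 -0.1 0 0 0;1 0 0 0 0 0 0;1 0 0 0 0 0 0;1 0 0 0 0 0 0;1 0 0 0 0 0 0")

```text
clock: 27.38
eef_pos: [663.4, 29.0, 36.6]
tool_rot: [3.14, -0.001, 1.483]
force: [-0.1, 1.1, -0.4]
width: 83.9
gripper_force: 0.0
```

Request:
move_arm(targets="1 0 0 -1 0 0 0;1 0 0 -3 0 0 0;1 0 0 -4 0 0 0;1 0 0 -4 0 0 0;1 0 0 -1 0 0 0")

```text
clock: 27.8
eef_pos: [666.3, 30.4, 174.0]
tool_rot: [3.131, -0.003, 1.483]
force: [0.7, 1.2, 0.5]
width: 85.2
gripper_force: 0.0
```

Request:
move_arm(targets="1 0 0 0 0 0 0;1 0 0 0 0 0 0")

```text
clock: 27.97
eef_pos: [663.1, 28.7, 167.7]
tool_rot: [3.139, -0.0, 1.482]
force: [-0.4, 0.0, -0.3]
width: 85.3
gripper_force: 0.0
```

```bash
python3 - <<'E'
from h import *
import pickle
d=grab("wrist","pics/w8.png");s=read_state(); print(s["eef_pos"],s["tool_rot"]); pickle.dump(d,open("d8.pkl","wb"))
E
```

```text
[662.20922649  28.34291534 166.14401131] [-3.14122297e+00  5.70368197e-04  1.48242237e+00]
```

View pics/w8.png

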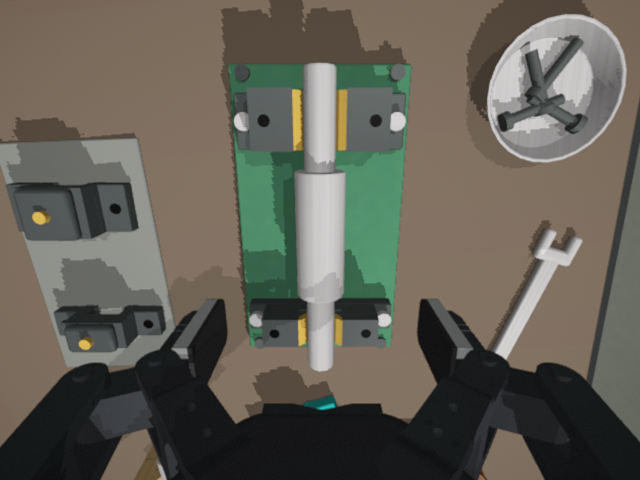

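```bash
python3 - <<'E'
from h import *
import pickle
d=pickle.load(open("d8.pkl","rb"))
a=ray(d,320,64,57);b=ray(d,320.5,368,57);print(a,b,(a+b)/2,np.linalg.norm(a-b))
# housing bolt holes at z54, wide pair, narrow pair
for p,q in (((263.5,121),(376,121)),((274.5,334),(366,334))):
    A=ray(d,*p,54);B=ray(d,*q,54);print((A+B)/2,np.linalg.norm(A-B),np.degrees(np.arctan2(*(B-A)[[1,0]])))
for u,v in ((39.5,217.5),(84.5,344)): print(ray(d,u,v,49))
E
```

```text
[673.14901833 151.67378084  57.        ] [650.98682699 -98.24816194  57.        ] [662.06792266  26.71280945  57.        ] 250.90265085935783
[669.66158127 115.0049033   54.        ] 82.04405424101657 -5.06979441359239
[653.84529328 -64.22458067  54.        ] 81.9341527315959 -5.1991974467918425
[436.99850589  61.8088965   49.        ]
[436.47113574 -58.5365371   49.        ]
```

The view shows the smooth roller lying in both brass bores. Its centre measures (662,26.7) against a midpoint of (661.7,25.4), and the caps on the mat are undisturbed. Next I fetch the wide cap.

Request:
move_arm(targets="1 0.1 -1.7 0 0 0 0;1 0.2 -3.0 0 0 0 0;1 0.2 -3.6 0 0 0 0;1 0.2 -3.6 0 0 0 0;1 0.2 -3.6 0 0 0 0")

```text
clock: 28.43
eef_pos: [506.0, 51.1, 164.7]
tool_rot: [-3.138, 0.0, 1.482]
force: [0.1, 0.0, 1.0]
width: 85.5
gripper_force: 0.0
```

Request:
move_arm(targets="1 0.2 -3.2 0 0 0 0;1 0.2 -2.4 0 0 0 0;1 0.2 -1.6 0 0 0 0;1 0 0 0 0 0 0;1 0 0 0 0 0 0")

```text
clock: 28.85
eef_pos: [437.0, 63.4, 165.7]
tool_rot: [-3.14, 0.001, 1.483]
force: [1.2, -0.2, 0.5]
width: 85.6
gripper_force: 0.0
```

Request:
move_arm(targets="1 0 0 2 0 0 0;1 0 0 3.5 0 0 0;1 0 0 3.5 0 0 0;1 0 0 2.5 0 0 0;1 0 0 1.2 0 0 0")

```text
clock: 29.27
eef_pos: [437.2, 63.0, 35.8]
tool_rot: [-3.138, 0.001, 1.482]
force: [0.0, 0.5, 0.5]
width: 85.8
gripper_force: 0.0
```

Request:
move_arm(targets="1 0 0 0.8 0 0 0;1 0 0 0 0 0 0;1 0 0 0 0 0 0;1 0 0 0 0 0 0")

```text
clock: 29.6
eef_pos: [438.7, 63.8, 31.8]
tool_rot: [3.14, -0.001, 1.482]
force: [0.1, 0.2, 0.1]
width: 85.4
gripper_force: 0.0
```

Request:
move_arm(targets="1 0 0 0.7 0 0 0;1 0 0 0.5 0 0 0;1 0 0 0 0 0 0;1 0 0 0 0 0 0")

```text
clock: 29.93
eef_pos: [437.7, 63.5, 19.3]
tool_rot: [-3.141, 0.0, 1.483]
force: [0.3, 0.7, 0.5]
width: 85.1
gripper_force: 0.0
```

Request:
move_arm(targets="-1 0 0 0 0 0 0;-1 0 0 0 0 0 0;-1 0 0 0 0 0 0;-1 0 0 0 0 0 0;-1 0 0 0 0 0 0")

```text
clock: 30.35
eef_pos: [438.1, 63.9, 20.0]
tool_rot: [3.14, -0.0, 1.483]
force: [0.5, 1.1, 6.7]
width: 54.5
gripper_force: 61.7
```

Request:
move_arm(targets="-1 0 0 0 0 0 0;-1 0 0 0 0 0 0;-1 0 0 0 0 0 0;-1 0 0 0 0 0 0;-1 0 0 0 0 0 0")

```text
clock: 30.77
eef_pos: [438.1, 63.8, 20.0]
tool_rot: [3.14, -0.0, 1.483]
force: [-0.4, 0.2, 6.9]
width: 54.4
gripper_force: 61.7
```

Request:
move_arm(targets="-1 0 0 -1 0 0 0;-1 0 0 -2.5 0 0 0;-1 0 0 -3.5 0 0 0;-1 0 0 -3.5 0 0 0;-1 0 0 -2.5 0 0 0")

```text
clock: 31.18
eef_pos: [437.1, 63.7, 151.0]
tool_rot: [-3.141, -0.0, 1.483]
force: [1.0, 0.3, -7.7]
width: 54.7
gripper_force: 68.4
```

Request:
move_arm(targets="-1 0.5 1.4 0 0 0 0;-1 0.9 2.7 0 0 0 0;-1 1.1 3.4 0 0 0 0;-1 1.1 3.4 0 0 0 0;-1 1.1 3.4 0 0 0 0")

```text
clock: 31.6
eef_pos: [584.5, 97.1, 148.3]
tool_rot: [-3.139, 0.001, 1.482]
force: [0.8, 0.1, -7.2]
width: 54.2
gripper_force: 68.3
```

Request:
move_arm(targets="-1 1.1 3.4 0 0 0 0;-1 0.9 2.8 0 0 0 0;-1 0.6 2.1 0 0 0 0;-1 0 0 0 0 0 0;-1 0 0 0 0 0 0")

```text
clock: 32.02
eef_pos: [668.4, 116.1, 147.0]
tool_rot: [-3.138, 0.001, 1.482]
force: [-1.3, -0.4, -7.7]
width: 54.5
gripper_force: 68.5
```

Request:
move_arm(targets="-1 0 0 1 0 0 0;-1 0 0 1.5 0 0 0;-1 0 0 1 0 0 0;-1 0 0 0 0 0 0;-1 0 0 0 0 0 0")

```text
clock: 32.43
eef_pos: [667.9, 115.8, 113.1]
tool_rot: [-3.139, 0.001, 1.483]
force: [0.3, -0.5, -7.0]
width: 54.8
gripper_force: 68.4
```

Request:
move_arm(targets="-1 0.1 0.15 1.2 0 0 0;-1 0 0 1.2 0 0 0;-1 0 0 0.8 0 0 0;-1 0 0 0 0 0 0;-1 0 0 0 0 0 0")

```text
clock: 32.85
eef_pos: [670.2, 117.0, 81.2]
tool_rot: [-3.14, 0.001, 1.483]
force: [-0.0, -0.5, -7.0]
width: 54.1
gripper_force: 68.4
```

Request:
move_arm(targets="-1 0 0 0.2 0 0 0;-1 0 0 0.2 0 0 0;-1 0 0 0.2 0 0 0;-1 0 0 0 0 0 0;-1 0 0 0 0 0 0")

```text
clock: 33.27
eef_pos: [670.9, 117.3, 76.4]
tool_rot: [3.142, 0.0, 1.483]
force: [-0.0, 0.2, -7.6]
width: 54.5
gripper_force: 68.5
```

Request:
move_arm(targets="-1 0 -0.1 0.2 0 0 0;-1 0 0 0.2 0 0 0;-1 0 0 0 0 0 0;-1 0 0 0 0 0 0")

```text
clock: 33.6
eef_pos: [669.8, 117.3, 72.1]
tool_rot: [-3.141, 0.0, 1.483]
force: [0.1, -0.1, -6.7]
width: 54.3
gripper_force: 68.5
```

Request:
move_arm(targets="-1 0 0 0.1 0 0 0;-1 0 0 0.1 0 0 0;-1 0 0 0 0 0 0;-1 0 0 0 0 0 0")

```text
clock: 33.93
eef_pos: [669.9, 117.4, 70.2]
tool_rot: [-3.141, 0.0, 1.483]
force: [1.0, -0.1, -7.4]
width: 54.4
gripper_force: 68.5
```

Request:
move_arm(targets="-1 0 0 0.1 0 0 0;-1 0 0 0 0 0 0;-1 0 0 0 0 0 0")

```text
clock: 34.18
eef_pos: [669.9, 117.4, 69.3]
tool_rot: [-3.141, 0.0, 1.483]
force: [0.4, 0.4, -7.0]
width: 54.4
gripper_force: 68.5
```

Request:
move_arm(targets="-1 0 0 0.1 0 0 0;-1 0 0 0 0 0 0;-1 0 0 0 0 0 0")

```text
clock: 34.43
eef_pos: [670.0, 117.5, 69.0]
tool_rot: [3.141, 0.0, 1.483]
force: [-1.0, -0.7, -1.6]
width: 54.3
gripper_force: 69.0
```

Request:
move_arm(targets="-1 0 0 0.05 0 0 0;1 0 0 0 0 0 0;1 0 0 0 0 0 0;1 0 0 0 0 0 0;1 0 0 0 0 0 0")

```text
clock: 34.85
eef_pos: [670.5, 117.7, 68.2]
tool_rot: [3.14, -0.001, 1.483]
force: [0.8, -0.5, 0.3]
width: 85.2
gripper_force: 0.0
```

Request:
move_arm(targets="1 0 0 -1 0 0 0;1 0 0 -2.5 0 0 0;1 0 0 -3 0 0 0;1 0 0 -2.5 0 0 0;1 -1 -1.1 -1 0 0 0")

```text
clock: 35.27
eef_pos: [661.6, 112.1, 173.0]
tool_rot: [3.133, -0.006, 1.484]
force: [0.5, 0.7, 0.1]
width: 85.3
gripper_force: 0.0
```

Request:
move_arm(targets="1 -2.2 -2.4 0 0 0 0;1 -2.5 -2.8 0 0 0 0;1 -2.6 -2.8 0 0 0 0;1 -2.6 -2.8 0 0 0 0;1 -2.6 -2.8 0 0 0 0")

```text
clock: 35.68
eef_pos: [510.4, -4.9, 168.7]
tool_rot: [3.14, 0.0, 1.483]
force: [1.0, -1.4, 0.3]
width: 85.5
gripper_force: 0.0
```

Request:
move_arm(targets="1 -2.5 -2.8 0 0 0 0;1 -2 -2.4 0 0 0 0;1 -1.5 -1.6 0 0 0 0;1 0 0 0 0 0 0;1 0 0 0 0 0 0")

```text
clock: 36.1
eef_pos: [438.5, -58.8, 168.7]
tool_rot: [3.14, 0.001, 1.481]
force: [1.3, -0.3, 0.6]
width: 85.5
gripper_force: 0.0
```

```bash
python3 - <<'E'
from h import *
d=grab("wrist","pics/w9.png");s=read_state(); print(s["eef_pos"],s["tool_rot"])
hs=cv2.cvtColor(d["color"],cv2.COLOR_RGB2HSV);m=cv2.inRange(hs,np.array((12,150,130)),np.array((28,255,255)))
for c in cv2.findContours(m,0,1)[0]:
    if cv2.contourArea(c)>15:
        u,v=c[:,0].mean(0); print(u,v,cv2.contourArea(c),ray(d,u,v,49),ray(d,u,v,99))
E
```

```text
[439.72548838 -57.82894855 168.70261054] [ 3.13895889e+00 -1.72499423e-04  1.48199359e+00]
244.5 398.04545454545456 37.0 [ 347.68564933 -221.75797227   49.        ] [ 366.35100876 -175.5216187    99.        ]
515.44 364.92 47.5 [ 610.08818706 -206.77143251   49.        ] [ 578.61010643 -163.39891045   99.        ]
321.9583333333333 227.125 23.0 [439.31554071 -54.55122877  49.        ] [440.47101626 -40.26701024  99.        ]
611.0454545454545 215.5 97.0 [674.85694031 -66.13487753  49.        ] [631.00196681 -49.63709811  99.        ]
567.640625 214.953125 39.0 [639.49835582 -62.454297    49.        ] [602.40018078 -46.65985288  99.        ]
```

Request:
move_arm(targets="1 0 0 2 0 0 0;1 0 0 3.5 0 0 0;1 0 0 3.5 0 0 0;1 0 0 2.5 0 0 0;1 0 0 1.2 0 0 0")

```text
clock: 36.57
eef_pos: [438.9, -56.4, 38.3]
tool_rot: [-3.14, -0.001, 1.485]
force: [-0.0, 0.1, -0.6]
width: 85.3
gripper_force: 0.0
```

Request:
move_arm(targets="1 0 0 0.8 0 0 0;1 0 0 0.6 0 0 0;1 0 0 0 0 0 0;1 0 0 0 0 0 0")

```text
clock: 36.9
eef_pos: [439.5, -57.1, 26.9]
tool_rot: [3.141, -0.0, 1.484]
force: [0.2, -0.2, 0.1]
width: 85.6
gripper_force: 0.0
```

Request:
move_arm(targets="1 0 0 0.5 0 0 0;1 0 0 0.2 0 0 0;1 0 0 0 0 0 0;1 0 0 0 0 0 0")

```text
clock: 37.23
eef_pos: [438.7, -58.0, 20.0]
tool_rot: [3.141, 0.0, 1.482]
force: [-1.0, 0.0, -0.3]
width: 85.2
gripper_force: 0.0
```

Request:
move_arm(targets="-1 0 0 0 0 0 0;-1 0 0 0 0 0 0;-1 0 0 0 0 0 0;-1 0 0 0 0 0 0;-1 0 0 0 0 0 0")

```text
clock: 37.65
eef_pos: [438.6, -57.9, 20.3]
tool_rot: [3.141, 0.0, 1.483]
force: [0.0, -0.1, 5.7]
width: 54.8
gripper_force: 61.9
```

Request:
move_arm(targets="-1 0 0 0 0 0 0;-1 0 0 0 0 0 0;-1 0 0 0 0 0 0;-1 0 0 0 0 0 0;-1 0 0 0 0 0 0")

```text
clock: 38.07
eef_pos: [438.6, -57.9, 20.3]
tool_rot: [3.141, 0.0, 1.483]
force: [-0.6, -0.7, 6.5]
width: 54.4
gripper_force: 61.9
```

Request:
move_arm(targets="-1 0 0 -1 0 0 0;-1 0 0 -2.5 0 0 0;-1 0 0 -3.5 0 0 0;-1 0 0 -3 0 0 0;-1 0 0 -1.5 0 0 0")

```text
clock: 38.48
eef_pos: [439.1, -57.7, 137.3]
tool_rot: [3.139, -0.0, 1.483]
force: [1.5, 0.0, -5.0]
width: 54.6
gripper_force: 66.4
```

Request:
move_arm(targets="-1 0.1 1.4 0 0 0 0;-1 0.1 2.5 0 0 0 0;-1 0.2 3.2 0 0 0 0;-1 0.2 3.2 0 0 0 0;-1 0.2 3.2 0 0 0 0")

```text
clock: 38.9
eef_pos: [574.1, -62.5, 134.3]
tool_rot: [-3.14, 0.0, 1.482]
force: [-0.2, 0.4, -4.2]
width: 54.4
gripper_force: 66.3
```

Request:
move_arm(targets="-1 0.2 3.2 0 0 0 0;-1 0.1 2.8 0 0 0 0;-1 0.1 2.0 0 0 0 0;-1 0 0 0 0 0 0;-1 0 0 0 0 0 0")

```text
clock: 39.32
eef_pos: [653.2, -64.8, 133.4]
tool_rot: [-3.139, -0.0, 1.482]
force: [-0.5, -0.5, -4.6]
width: 54.6
gripper_force: 66.4
```

Request:
move_arm(targets="-1 0 0 1 0 0 0;-1 0 0 1 0 0 0;-1 0 0 0.5 0 0 0;-1 0 0 0 0 0 0;-1 0 0 0 0 0 0")

```text
clock: 39.73
eef_pos: [652.9, -65.0, 109.1]
tool_rot: [-3.14, 0.0, 1.483]
force: [-0.1, -1.0, -4.3]
width: 54.7
gripper_force: 66.3
```

Request:
move_arm(targets="-1 0 0 1.2 0 0 0;-1 0 0 1 0 0 0;-1 0 0 0.7 0 0 0;-1 0 0 0 0 0 0;-1 0 0 0 0 0 0")

```text
clock: 40.15
eef_pos: [653.2, -64.9, 79.9]
tool_rot: [-3.14, 0.0, 1.483]
force: [-0.2, -0.2, -4.3]
width: 54.4
gripper_force: 66.2
```

Request:
move_arm(targets="-1 0 0 0.2 0 0 0;-1 0 0 0.2 0 0 0;-1 0 0 0.1 0 0 0;-1 0 0 0 0 0 0;-1 0 0 0 0 0 0")

```text
clock: 40.57
eef_pos: [653.8, -64.9, 75.9]
tool_rot: [3.141, 0.0, 1.483]
force: [0.7, -0.0, -3.4]
width: 54.0
gripper_force: 66.3
```

Request:
move_arm(targets="-1 0 0 0.2 0 0 0;-1 0 0 0.2 0 0 0;-1 0 0 0 0 0 0;-1 0 0 0 0 0 0")

```text
clock: 40.9
eef_pos: [653.6, -64.9, 71.6]
tool_rot: [-3.141, 0.0, 1.483]
force: [-0.1, -0.1, -4.4]
width: 54.4
gripper_force: 66.3
```

Request:
move_arm(targets="-1 0 0 0.1 0 0 0;-1 0 0 0.1 0 0 0;-1 0 0 0 0 0 0;-1 0 0 0 0 0 0")

```text
clock: 41.23
eef_pos: [653.7, -64.8, 69.8]
tool_rot: [-3.141, -0.0, 1.483]
force: [-0.2, 0.4, -4.4]
width: 54.5
gripper_force: 66.3
```

Request:
move_arm(targets="-1 0 0 0.05 0 0 0;-1 0 0 0 0 0 0;-1 0 0 0 0 0 0")

```text
clock: 41.48
eef_pos: [653.8, -64.8, 69.3]
tool_rot: [3.142, -0.0, 1.483]
force: [-0.4, -0.6, -3.6]
width: 54.3
gripper_force: 66.4
```

Request:
move_arm(targets="-1 0 0 0.1 0 0 0;-1 0 0 0 0 0 0;-1 0 0 0 0 0 0")

```text
clock: 41.73
eef_pos: [653.9, -64.9, 69.2]
tool_rot: [3.141, 0.0, 1.482]
force: [-3.8, -0.4, 4.5]
width: 54.2
gripper_force: 67.3
```

Request:
move_arm(targets="1 0 0 0 0 0 0;1 0 0 0 0 0 0;1 0 0 0 0 0 0;1 0 0 0 0 0 0;1 0 0 0 0 0 0")

```text
clock: 42.15
eef_pos: [654.0, -64.8, 68.3]
tool_rot: [3.141, -0.0, 1.483]
force: [-0.0, 0.1, -0.3]
width: 85.3
gripper_force: 0.0
```

Request:
move_arm(targets="1 0 0 -1 0 0 0;1 0 0 -2.5 0 0 0;1 0 0 -3 0 0 0;1 0 0 -2.5 0 0 0;1 0 -1 -1 0 0 0")

```text
clock: 42.57
eef_pos: [647.4, -63.3, 172.9]
tool_rot: [3.133, -0.002, 1.482]
force: [1.0, 0.6, 0.2]
width: 85.4
gripper_force: 0.0
```

Request:
move_arm(targets="1 0 -2.5 0 0 0 0;1 0 -3 0 0 0 0;1 0 -3 0 0 0 0;1 0 -2.5 0 0 0 0;1 0 -1 0 0 0 0")

```text
clock: 42.98
eef_pos: [519.2, -53.5, 168.2]
tool_rot: [-3.137, 0.002, 1.484]
force: [0.3, -0.3, 0.1]
width: 85.1
gripper_force: 0.0
```

Request:
move_arm(targets="1 0 0 0 0 0 0;1 0 0 0 0 0 0;1 0 0 0 0 0 0")

```text
clock: 43.23
eef_pos: [525.4, -53.5, 168.6]
tool_rot: [3.14, -0.0, 1.482]
force: [-0.3, -0.4, -0.4]
width: 85.4
gripper_force: 0.0
```

```bash
python3 - <<'E'
from h import *
t=grab("top","pics/t9.png");s=grab("scene","pics/s9.png")
U=lambda im,f: cv2.resize(im[:,:,::-1],None,fx=f,fy=f,interpolation=cv2.INTER_CUBIC)
cv2.imwrite("pics/fin.png",np.vstack([U(t["color"][170:260,235:385],4),U(s["color"][220:370,220:370],4)[:240*1]]) if 0 else np.vstack([cv2.resize(U(t["color"][170:260,235:385],4),(500,300)),cv2.resize(U(s["color"][220:310+60,210:460],4),(500,300))]))
for d in (t,s):
  m=cv2.inRange(cv2.cvtColor(d["color"],cv2.COLOR_RGB2HSV),np.array((12,150,130)),np.array((28,255,255)))
  for c in cv2.findContours(m,0,1)[0]:
    u,v=c[:,0].mean(0); p=ray(d,u,v,99)
    if cv2.contourArea(c)>1: print(u,v,cv2.contourArea(c),p)
for p in ((668.4,115.2,100),(652.5,-64,100)): print(proj(s,p))
E
```

```text
268.3333333333333 204.58333333333334 3.0 [668.80365705 117.74647772  99.        ]
186.35714285714286 207.35714285714286 76.0 [665.87094615 307.80663973  99.        ]
398.6666666666667 361.44444444444446 17.5 [647.51736889 294.11296494  99.        ]
393.4375 358.4375 10.0 [650.19047504 285.07203919  99.        ]
267.2857142857143 237.28571428571428 1.5 [655.2057194 -62.7726276  99.       ]
332.6666666666667 158.0 3.0 [ 391.38714698 -173.28407573   99.        ]
615.8 115.6 1.5 [-284.42880646  165.1579943    99.        ]
[318.11317836 296.97898583]
[267.99984865 235.95951277]
```

View pics/fin.png

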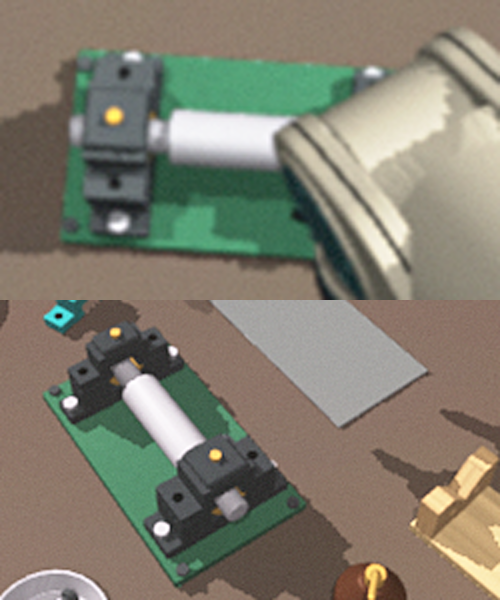

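The crops show both dark caps back on their own housings over the smooth roller. Their nipples are within about 2 mm of where they started, the mat is empty, and the oil can is untouched. I am handing the job in.

```bash
python3 -c "
from h import *
print(order.finish_job())"
```

```text
the job is handed in; nothing more can be done
None
```

The roller swap is finished and handed in at about 43 s of the 144 s; the hand-in gave no verdict, but in the last pictures both caps sit on their own housings over the new roller, and the worn roller was seen seated in the formerly empty rest.

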